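Open the child-latched cupboard

ROBOT

A 7-joint arm with a two-finger parallel gripper is mounted at the origin on a cart in front of the work surface, level with it; the furniture and walls round the work are solid. World frame = base frame: x ahead of the robot, y to its left, z up, the work surface at z = 0. Lengths are in m, angles in rad, forces in N, time in s.
With the tool pointing down it reaches from about 0.4 to 0.9 m from the base axis. Payload 5.6 kg.
Tool frame: the origin (TCP) lies midway between the tips of the shut fingers; the grasp point (between the pads) lies 19 mm behind it; z points along the fingers, y is the line along which they close (so a half turn about z gives the same grasp; the last joint's range is limited). The gripper opens to 92 mm and grips with 3 to 60 N. Pads are 20 mm wide; open, the fingers measure 128 mm over their backs; the gripper's body (75 mm by 189 mm) begins 69 mm behind the grasp point.
Start: joints at [-1.392, 0.468, -0.012, 1.603, 0.006, 1.071, -0.056], TCP at [0.143, 0.634, 0.215] pointing down, gripper open.
Joint ranges: [-2.53, 2.53], [-0.31, 2.02], [-1.57, 1.55], [0.28, 2.44], [-1.29, 4.43], [0.15, 1.84], [-2.92, 2.92]. Speed limits (rad/s): [2.57, 2.57, 3.14, 3.14, 3.14, 3.14, 3.14].

INTERFACE

Orientations are given as a 3x3 rotation matrix whose columns are the frame's x, y, z axes.
In Python, from station import env, effector, solver, viewer, workorder, search_frame, tip_of gives the robot as it stands. Calls block until the motion is done:
- env.reach(position, orientation): joint-space move of the TCP to a pose.
- env.movel(position, frame=None, rate=0.15): straight line of the TCP; frame=None keeps the orientation; rate is the mean speed in m/s.
- env.goto_joints(angles): joint-space move.
- effector.release() and effector.grasp(squeeze=None): open the fingers fully, or close them until they stop; squeeze is the grip in N (None keeps the last).
- env.pause(seconds).
- solver.inverse_kinematics(position, orientation): joint angles nearest the present ones, or None.
- env.sense(): the state.
- viewer.read_camera(name): name is "side" or "top" or "wrist"; returns (picture, depth): 400x640x3 uint8, red, green, blue; 400x640 float32, m along the optical axis (not along the pixel's ray), 0 where there is no reading.
- viewer.camera_info(name): a dict with "intrinsics" (3x3 intrinsics, pixels), "dist_coeffs" ([k1, k2, p1, p2, k3] as OpenCV has them; the pictures are not rectified), "eye" and "rotation" of the camera in the world; the wrist camera has in their place "T_tool_cam" (4x4, takes a point from camera to tool coordinates, whose origin is the TCP and whose axes are the flange's). Camera axes: x right, y up, looking along -z (the intrinsics and any distortion apply to the point x, -y, -z); pixel columns grow to the right and rows downward; lengths in m; the calibration is good to about 2 mm. A picture is of the moment at which its call begins: read the wrist's pose just before it. camera_info takes no time and is no camera call.
A pose or a line that the arm cannot do raises env.PlanningError and nothing moves.
- workorder.finish_job(): hands the job in; it is judged then, once.
Trained networks look in the newest picture that a camera, given by its name, has taken for a name from the list of things; names that differ only in an ending like _2 or _b are one class to them, and where a whole thing is asked for, a point or a joint stands for the part that bears it (a point fixed in the world has none). Each returns a list of dicts, best first, with "score" (0 to 1); they miss things now and then, are a little off and sometimes report something else, mostly with a low value. They report only what shows in the picture. A call takes as long as a camera call.
- search_frame(camera, name): "at" ([x, y, z] in m, in world coordinates, good to about 4 mm: the middle of the surface that is visible of it).
- tip_of(camera, name): "at" ([x, y, z] in m, in world coordinates, good to about 4 mm: a listed point, or the origin of a listed thing).
The state is a dict: "t": time; "joint_positions": joint angles; "joint_velocities": joint speeds; "tau": joint torques, N m; "ee_pos": TCP position; "tcp_rot": TCP orientation; "wrist_force": force on the tool from outside, world axes, zero at the start; "moment": the same for the moment, N m; "gripper_width": finger opening in m; "grasp_force": force on a finger pad.
Only numpy, scipy, OpenCV 4.12 (cv2) and the standard library are available. Lean on these libraries where they do the work, as an engineer would, in place of code of your own. Each camera call takes 0.05 s, during which the arm holds its last target. There are 200 camera calls.

TASK

Open the small wooden cupboard on the worktop. First draw its door towards you by the bar handle until the child-safety latch stops it ajar; then reach down into the gap behind the door with the shut fingertips, press the sprung hook down until its crossbar passes through the catch (too little or too far and it stays caught), keep it down while you push the door open past the catch, and swing the door wide open, at least 60 degrees. Never force anything: keep the load on the hook under about 25 N, both pressing it and pulling it against its catch, and leave the things around it as they stand.

Things in the scene. Friction and masses are not known exactly. Their poses are not given: they have to be found in the camera images.
- cupboard: fixed wooden cupboard, 160 deep x 280 wide x 220 high, on the worktop; origin at the centre of its underside; x points from front to back, y to the left seen from the front, z up. Front edge at x = -80 mm. The door, 16 mm thick, top 2 mm below the cupboard's top, covers the whole front. The catch sits just behind the front edge under the top board; its height varies and is not measured
- door (a joint): angle of the door about its upright hinge at the cupboard's left front edge: 0 shut, grows as the free right edge swings towards the robot, stop at 1.75 rad. Light friction, it stays where it is left. With the hook caught it stops at about 0.23 rad (0.22 to 0.25)
- door_hinge (a point): on the hinge line (the plane of the door's inner face), 220 mm above the worktop, level with the cupboard's top. Turns with the door: x points from the door's inner face into the cupboard, y from the free edge to the hinge; the door reaches from y = -1 to y = -279 mm
- handle (a point): middle of the horizontal steel bar handle (100 mm long, 11 mm thick) on the door's front, its axis 35 mm off the front face, 197 mm above the worktop, 200 mm from the hinge line; same axes as door_hinge
- hook (a joint): how far the white hook inside the door is pressed straight down (m): 0 up, stop at 0.030; sprung, 2.3 N at first, +150 N/m, springs back. Its crossbar clears the catch only in a band 4 mm high that begins, unlike at each start, 4 to 18 mm down; deeper it is caught again. Feel for it: pull the door lightly at one depth after another. Keep it in the band until the door is at 0.42 rad
- hook_pad (a point): where to press the hook: on top of its flat arm, 16 mm behind the door's inner face, 215 mm from the hinge line, 17 mm below the cupboard's top when up; moves with the hook, axes as door_hinge. The arm is 28 mm wide and runs 64 mm in from the door's inner face to a crossbar 70 mm wide. With the door caught ajar the gap from inner face to cupboard front is about 49 mm here
- salt_shaker: salt shaker, 44 wide x 90 high, loose on top of the cupboard near its back left corner; origin at its foot
- mug: striped mug, 86 x 120 x 90, loose on the worktop right of the cupboard; origin at its foot
- onion: red onion, 70 mm, loose on the worktop left of the cupboard; origin at its foot
- tuna_tin: flat tin, 86 wide x 40 high, standing inside the cupboard on its floor; origin at its foot

How it is judged:
On the way, in this order (a step that is already met when the one before it is completed fails the run):
1. the door is drawn ajar onto its latch, the hook untouched (value of joint door between 0.17 and 0.3 rad and value of joint hook below 0.003 m), for 0.2 s.
2. the hook is pressed down in the gap while the door is ajar (value of joint door between 0.12 and 0.42 rad and value of joint hook above 0.003 m), for 0.2 s.
At the end, for the whole second after the job is handed in: the door stands open by more than 60 degrees (1.047 rad) at rest, and the hook has sprung back up (within 3 mm) (value of joint door above 1.047 rad and velocity of joint door between -0.05 and 0.05 rad/s and value of joint hook below 0.003 m); the robot touches nothing.
It fails at once if more than 25 N put on the hook, by the fingers and the catch together (contact force between hook and anything else above 25 N).
It fails at once if the salt shaker, mug, onion or tin is moved more than 25 mm (distance of any of salt_shaker, mug, onion, tuna_tin from where it was at the start of the episode above 0.025 m).
It also fails if it takes over 67 s, if anything falls off the work surface, if the arm or the gripper's body presses on something with over 40 N, if the wrist force passes 120 N, or if a joint passes its speed limit or range.

## Working session

There is one attempt and no reset: what is moved stays moved. The work goes in short steps, each a Python script; the robot and the scene stay as the last script left them, time stands still between calls to the robot, and variables do not carry over. Pictures are saved under pics/ and viewed, at most 10 in all, crops included, and the job is handed in when it is done.

```bash
ls; mkdir -p pics; python3 - <<'E'
from station import *
import cv2,numpy as np
s=env.sense();print(s['t'],s['ee_pos'],s['tcp_rot'],s['wrist_force'],s['gripper_width'])
ims=[]
for c in("side","top"):
    p,d=viewer.read_camera(c);ims.append(p)
    i=viewer.camera_info(c);print(c,i['eye'],i['rotation'])
    for n in("cupboard","door_hinge","handle","hook_pad","salt_shaker","mug","onion"):
        print(c,n,[(np.round(r['at'],3),round(r['score'],2)) for r in tip_of(c,n)[:2]])
cv2.imwrite("pics/a.png",cv2.resize(np.vstack(ims),(480,600))[:,:,::-1])
E
```

```text
pics
0.0 [0.14288067 0.63348573 0.21362987] [[-9.75500204e-01  2.19998313e-01 -3.07845364e-04]
 [ 2.19998510e-01  9.75498602e-01 -1.77004335e-03]
 [-8.91038280e-05 -1.79440317e-03 -9.99998386e-01]] [-0.27908827  0.88906951 -1.06512879] 0.09173211578554087
side [-0.05360516  0.54884586  0.55379081] [[-5.77793561e-01  3.51492008e-01 -7.36619284e-01]
 [-8.16182810e-01 -2.49349206e-01  5.21220293e-01]
 [-4.70666644e-04  9.02373726e-01  4.30954101e-01]]
side cupboard [(array([ 0.725,  0.018, -0.003]), 0.61)]
side door_hinge [(array([0.629, 0.148, 0.218]), 0.57)]
side handle [(array([ 0.6  , -0.061,  0.196]), 0.75)]
side hook_pad [(array([ 0.67 ,  0.243, -0.   ]), 0.55)]
side salt_shaker [(array([0.76 , 0.125, 0.22 ]), 0.61)]
side mug [(array([ 0.668, -0.209, -0.   ]), 0.58)]
side onion [(array([ 0.672,  0.242, -0.004]), 0.96)]
top [0.17947575 0.17593468 0.85809083] [[-0.26584346  0.77340097 -0.57548084]
 [-0.96398532 -0.208492    0.16511631]
 [ 0.00771797  0.59865017  0.80097341]]
top cupboard [(array([0.726, 0.016, 0.004]), 0.7)]
top door_hinge [(array([0.63 , 0.146, 0.219]), 0.93), (array([0.756, 0.123, 0.218]), 0.6)]
top handle [(array([ 0.595, -0.063,  0.194]), 0.66)]
top hook_pad [(array([ 0.596, -0.059,  0.198]), 0.49)]
top salt_shaker [(array([0.757, 0.117, 0.218]), 0.77)]
top mug [(array([ 0.657, -0.208,  0.004]), 0.9)]
top onion [(array([ 0.672,  0.241, -0.002]), 0.78)]
```

View pics/a.png

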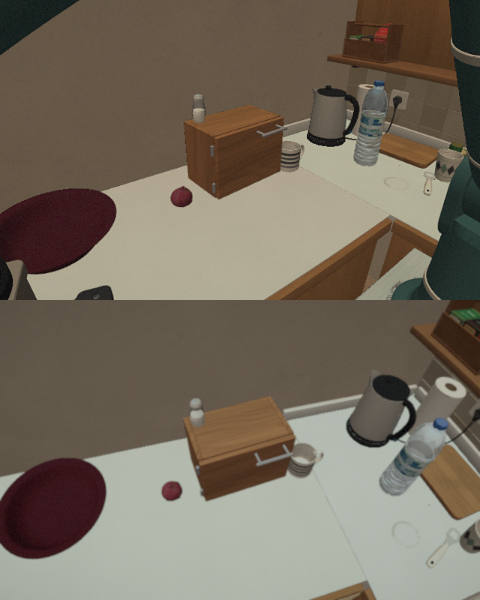

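The side (upper) and top (lower) pictures show the cupboard with its door shut. The handle is at about (270,130) and (275,455), the salt shaker on the back left of the top, the onion to the left and the mug to the right. The network points agree with the sizes given. I'll refine the yaw from depth.

```bash
cat > h.py <<'E'
from station import *
import numpy as np,cv2
def cloud(c):
    p,d=viewer.read_camera(c);i=viewer.camera_info(c)
    v,u=np.nonzero(d>0);z=d[v,u]
    q=cv2.undistortPoints(np.stack([u,v],1).astype(float)[:,None],np.array(i['intrinsics']),np.array(i['dist_coeffs']))[:,0]
    P=np.stack([q[:,0]*z,-q[:,1]*z,-z],1)
    return P@np.array(i['rotation']).T+np.array(i['eye'])
E
python3 - <<'E'
from h import *
for c in("side","top"):
    P=cloud(c)
    m=(abs(P[:,2]-.22)<.008)&(P[:,0]>.58)&(P[:,0]<.85)&(abs(P[:,1]-.02)<.2)
    T=P[m]
    T=T[np.hypot(T[:,0]-.598,T[:,1]+.062)>.0]
    print(c,len(T),np.median(T[:,2]),cv2.minAreaRect(T[:,:2].astype(np.float32)))
    F=P[(P[:,2]>.03)&(P[:,2]<.17)&(P[:,0]>.59)&(P[:,0]<.66)&(P[:,1]>-.12)&(P[:,1]<.14)]
    for k in range(4):
        a=np.polyfit(F[:,1],F[:,0],1);r=F[:,0]-np.polyval(a,F[:,1]);F=F[abs(r)<max(.004,1.5*r.std())]
    n=np.array([1,-a[0]]);print(len(F),'yaw',np.arctan(-a[0]),'x at y=0,.147',a[1],np.polyval(a,.147),F[:,1].min(),F[:,1].max(),r.std())
# reach checks
def R(a,): 
    x=np.array([np.cos(a),np.sin(a),0]); return x
for a in(.1,-.13,-.35,-1.0):
  for s in(1,-1):
    x=R(a)*s; z=np.array([0,0,-1.]);y=np.cross(z,x)
    print(a,s,[None if q is None else np.round(q,2) for q in [solver.inverse_kinematics([.6,-.06,h],np.stack([x,y,z],1)) for h in(.18,.3)]])
E
```

```text
side 3143 0.2195756873298213 ((0.7148010730743408, 0.014319434762001038), (0.17892596125602722, 0.27939361333847046), 5.0948052406311035)
4130 yaw 0.08822987796313336 x at y=0,.147 0.6292571600438505 0.6162536083606045 -0.11983373291774235 0.13992999449070948 0.0012045937259460263
top 8261 0.21953945866655034 ((0.7168383598327637, 0.013817161321640015), (0.18068256974220276, 0.2816585898399353), 4.752896785736084)
3285 yaw 0.08111079920911189 x at y=0,.147 0.6289327401250733 0.6169832360305166 -0.11985665385459404 0.13995329802394757 0.0007637262653769102
0.1 1 [array([-0.68,  0.61,  1.03,  1.8 , -0.59,  1.07, -0.91]), array([-0.67,  0.43,  0.98,  1.67, -0.37,  1.24, -1.09])]
0.1 -1 [array([-0.44,  0.48,  0.65,  1.79, -0.34,  0.99,  2.01]), array([-0.54,  0.37,  0.77,  1.66, -0.27,  1.22,  1.96])]
-0.13 1 [array([-0.74,  0.67,  1.13,  1.8 , -0.68,  1.12, -1.07]), array([-0.71,  0.45,  1.03,  1.67, -0.4 ,  1.25, -1.29])]
-0.13 -1 [array([-0.47,  0.49,  0.68,  1.79, -0.36,  0.99,  1.8 ]), array([-0.55,  0.37,  0.79,  1.66, -0.28,  1.22,  1.74])]
-0.35 1 [array([-0.73,  0.66,  1.12,  1.8 , -0.66,  1.11, -1.3 ]), array([-0.85,  0.63,  1.36,  1.68, -0.63,  1.36, -1.31])]
-0.35 -1 [array([-0.49,  0.49,  0.71,  1.79, -0.38,  1.  ,  1.6 ]), array([-0.57,  0.38,  0.81,  1.67, -0.29,  1.22,  1.53])]
-1.0 1 [array([-0.81,  0.83,  1.35,  1.81, -0.86,  1.25, -1.79]), array([-0.85,  0.63,  1.36,  1.68, -0.63,  1.36, -1.96])]
-1.0 -1 [array([-0.55,  0.52,  0.8 ,  1.79, -0.43,  1.01,  0.99]), array([-0.6 ,  0.39,  0.86,  1.67, -0.31,  1.23,  0.9 ])]
```

```bash
cat >> h.py <<'E'
H=np.array([.6325,.147]);YAW=.085
def pose(th,x,y,z,rot=None):
    "door-frame point (x,y) at door angle th, height z; tool down, tool x = -door x"
    a=YAW-th;c,s=np.cos(a),np.sin(a)
    p=H+np.array([[c,-s],[s,c]])@[x,y]
    b=a if rot is None else YAW-rot
    X=-np.array([np.cos(b),np.sin(b),0]);Z=np.array([0,0,-1.])
    return np.r_[p,z],np.stack([X,np.cross(Z,X),Z],1)
def go(*a,rate=.15,**k):
    p,R=pose(*a,**k);env.movel(p,R,rate)
def st(tag,f0=0):
    s=env.sense();print(tag,'t%.2f'%s['t'],np.round(s['ee_pos'],4),'F',np.round(s['wrist_force']-f0,1));return s
E
python3 - <<'E'
from h import *
effector.grasp(10)
s=st('a');env.movel([s['ee_pos'][0],s['ee_pos'][1],.42],rate=.3)
env.reach(*pose(0,-.031,-.2,.42));s=st('b')
go(0,-.031,-.2,.25,rate=.2);s=st('c',0)
P=cloud("top") # recheck handle
print([ (r['at'],r['score']) for n in("handle","door_hinge") for r in tip_of("top",n)[:1]])
p,_=viewer.read_camera("wrist");cv2.imwrite("pics/b.png",p[:,:,::-1])
E
```

```text
a t2.24 [0.143  0.6341 0.2146] F [-0.   0.2  0.2]
b t6.02 [ 0.6188 -0.0538  0.4198] F [ 0.1 -0.1 -0.4]
c t7.02 [ 0.6193 -0.0552  0.2512] F [-0.   0.1  0.2]
[]
```

View pics/b.png

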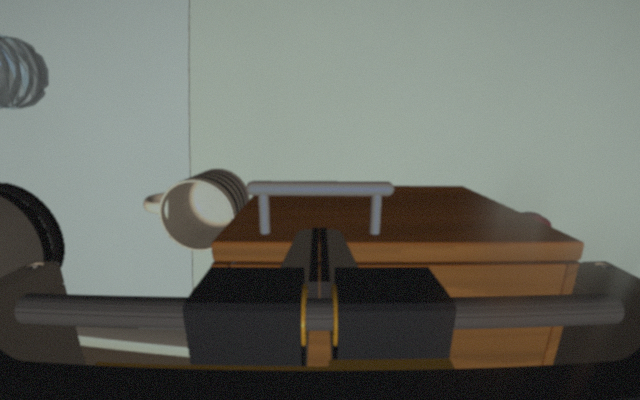

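The wrist picture looks back from the robot side. The bar is at row 188 (columns 250–393), its brackets run down to row 235, and the fingertips at (318,230) are centred between the brackets. I'll measure the bar from depth, then insert and pull.

```bash
python3 - <<'E'
from h import *
s=env.sense();p,d=viewer.read_camera("wrist");i=viewer.camera_info("wrist");T=np.array(i['T_tool_cam'])
v,u=np.mgrid[180:262:1,222:570:2];v=v.ravel();u=u.ravel();z=d[v,u];k=z>0;u,v,z=u[k],v[k],z[k]
q=cv2.undistortPoints(np.stack([u,v],1).astype(float)[:,None],np.array(i['intrinsics']),np.array(i['dist_coeffs']))[:,0]
P=np.stack([q[:,0]*z,-q[:,1]*z,-z],1)@T[:3,:3].T+T[:3,3]
P=P@s['tcp_rot'].T+s['ee_pos']
c,sn=np.cos(YAW),np.sin(YAW)
D=(P[:,:2]-H)@np.array([[c,-sn],[sn,c]]);D=np.c_[D,P[:,2]]
b=(u>275)&(u<365)&(v>=183)&(v<=194)&(D[:,2]>.18)
print('bar',np.median(D[b],0),D[b].min(0),D[b].max(0))
f=(D[:,2]<.16)&(D[:,2]>.05)&(D[:,0]>-.05);print('face',np.percentile(D[f,0],[10,50,90]) if f.any() else None)
t=(abs(D[:,2]-.219)<.006)&(v>238);print('top',D[t].min(0),D[t].max(0))
E
```

```text
bar [-0.05203576 -0.20047083  0.20133977] [-0.05615793 -0.23307103  0.19799366] [-0.04734783 -0.16791149  0.20322554]
face [-0.01669766 -0.01604673 -0.01539663]
top [-0.01722707 -0.27211589  0.21300703] [ 0.0020687  -0.01080788  0.21951169]
```

```bash
python3 - <<'E'
from h import *
f0=env.sense()['wrist_force']
for z in(.21,.195,.18):
    go(0,-.031,-.2,z,rate=.1);s=st(z,f0)
    if abs(s['wrist_force']-f0).max()>6: go(0,-.031,-.2,.25);raise SystemExit
for th in np.arange(0,.215,.03):
    go(th,-.035,-.2,.18,rate=.05);s=st('th%.2f'%th,f0)
    if np.linalg.norm((s['wrist_force']-f0)[:2])>9: break
env.pause(.3);st('end',f0)
p,_=viewer.read_camera("top");cv2.imwrite("pics/c.png",p[150:350,200:520,::-1])
E
```

```text
0.21 t7.82 [ 0.6186 -0.0551  0.2099] F [ 0.6 -0.9  1. ]
0.195 t8.12 [ 0.6184 -0.0549  0.1948] F [ 0.7 -1.2  1.7]
0.18 t8.42 [ 0.6183 -0.0548  0.1796] F [ 1.1 -0.1  1.1]
th0.00 t8.67 [ 0.6146 -0.0554  0.1804] F [ 0.6 -0.3  1.1]
th0.03 t8.94 [ 0.6085 -0.0545  0.1802] F [ 0.5 -0.7 -0. ]
th0.06 t9.22 [ 0.6024 -0.0537  0.18  ] F [ 0.3 -1.4  0.3]
th0.09 t9.49 [ 0.5964 -0.0528  0.18  ] F [ 1.4 -1.1  1.3]
th0.12 t9.77 [ 0.5904 -0.0515  0.18  ] F [ 0.8 -0.7  0.3]
th0.15 t10.04 [ 0.5846 -0.0502  0.18  ] F [-0.3 -0.4  0.4]
th0.18 t10.32 [ 0.5787 -0.0487  0.18  ] F [ 1.2 -0.7  0.9]
th0.21 t10.59 [ 0.5729 -0.047   0.18  ] F [ 1.  -0.5  0.2]
end t10.89 [ 0.5729 -0.0472  0.18  ] F [ 0.9 -0.4  0.7]
```

View pics/c.png

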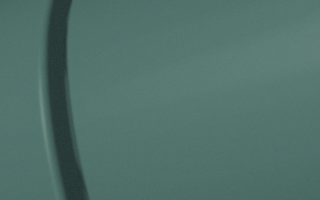

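The arm blocks the top camera, so the picture shows nothing useful. I'll ease on until the latch is felt, back off, and measure the door angle from above.

```bash
cat >> h.py <<'E'
def wcloud(rows=(0,400)):
    s=env.sense();p,d=viewer.read_camera("wrist");i=viewer.camera_info("wrist");T=np.array(i['T_tool_cam'])
    v,u=np.nonzero(d>0);z=d[v,u]
    q=cv2.undistortPoints(np.stack([u,v],1).astype(float)[:,None],np.array(i['intrinsics']),np.array(i['dist_coeffs']))[:,0]
    P=np.stack([q[:,0]*z,-q[:,1]*z,-z],1)@T[:3,:3].T+T[:3,3]
    P=P@s['tcp_rot'].T+s['ee_pos'];return p,P
def door_angle(P,lo,hi):
    "angle of the door from points on its outer face"
    best=None
    for th in np.arange(lo,hi,.004):
        a=YAW-th;c,sn=np.cos(a),np.sin(a);D=(P[:,:2]-H)@np.array([[c,-sn],[sn,c]])
        n=((abs(D[:,0]+.016)<.0025)&(D[:,1]<-.06)&(D[:,1]>-.275)&(P[:,2]>.03)&(P[:,2]<.215)).sum()
        if best is None or n>best[0]: best=(n,th)
    return best
E
python3 - <<'E'
from h import *
f0=env.sense()['wrist_force'];
for th in np.arange(.215,.27,.006):
    go(th,-.035,-.2,.18,rate=.03);s=st('th%.3f'%th,f0)
    if np.linalg.norm((s['wrist_force']-f0)[:2])>3.5: break
th-=.015
go(th,-.031,-.2,.18,rate=.05);env.pause(.2)
go(th,-.031,-.2,.25);go(th,-.031,-.2,.33);p,P=wcloud();st('up');print('angle',door_angle(P,.05,.35))
cv2.imwrite("pics/d.png",p[:,:,::-1])
E
```

```text
th0.215 t11.19 [ 0.5718 -0.0467  0.18  ] F [0.5 2.1 0.2]
th0.221 t11.44 [ 0.5706 -0.0464  0.18  ] F [1.5 1.9 0.6]
th0.227 t11.69 [ 0.5694 -0.046   0.18  ] F [ 0.3  0.7 -0.3]
th0.233 t11.94 [ 0.5685 -0.0456  0.18  ] F [ 0.4  1.7 -0.5]
th0.239 t12.19 [ 0.5681 -0.0456  0.1802] F [ 4.9  0.  -2.3]
up t14.03 [ 0.5734 -0.0465  0.3287] F [ 0.2  1.6 -0.7]
angle (np.int64(5665), np.float64(0.23000000000000015))
```

View pics/d.png

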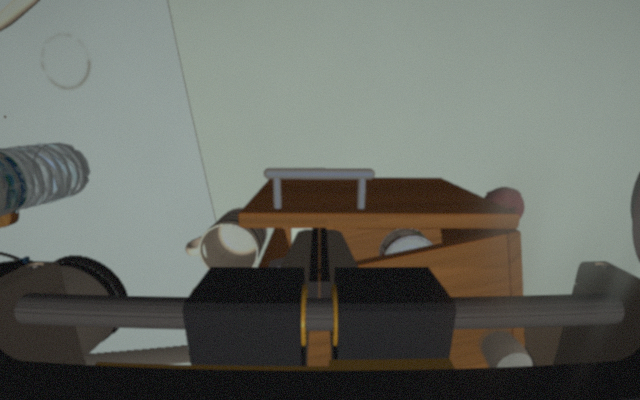

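Wrist view: the door is ajar at about 0.23 rad on its latch, measured from depth. The gap opens at the (320,230) side, the tin shows inside at (407,242), and the onion and salt shaker are undisturbed. Next I'll go down onto the pad.

```bash
cat >> h.py <<'E'
def force(n=4):
    F=[]
    for _ in range(n): env.pause(.04);F.append(env.sense()['wrist_force'])
    return np.mean(F,0)
E
python3 - <<'E'
from h import *
go(.23,.0145,-.215,.33,rate=.2);go(.23,.0145,-.215,.235,rate=.15)
f0=force();st('pre')
for z in(.225,.215,.209,.206,.204,.202,.200,.198):
    go(.23,.0145,-.215,z,rate=.05);f=force()-f0;s=env.sense();print(z,np.round(s['ee_pos'],4),np.round(f,2))
    if np.linalg.norm(f[:2])>5 or f[2]>6 or (z>.207 and f[2]>2.5): break
np.save('f0.npy',f0);print(s['t'])
E
```

```text
pre t15.37 [ 0.6163 -0.068   0.2361] F [ 0.1 -0.1 -0. ]
0.225 [ 0.6159 -0.068   0.2251] [ 0.14  0.37 -0.04]
0.215 [ 0.6159 -0.068   0.2151] [0.15 0.11 0.11]
0.209 [ 0.6158 -0.0679  0.2091] [-0.55  0.32  0.16]
0.206 [ 0.6158 -0.0679  0.206 ] [-0.24  0.06  0.26]
0.204 [ 0.6158 -0.0679  0.204 ] [ 0.02  0.31 -0.04]
0.202 [ 0.616  -0.068   0.2022] [-0.04 -0.04  1.75]
0.2 [ 0.6159 -0.0679  0.2   ] [1.23 0.24 1.51]
0.198 [ 0.6156 -0.0679  0.198 ] [-0.17 -0.11  2.34]
18.9167
```

```bash
python3 - <<'E'
from h import *
f0=np.load('f0.npy')
def push(th,d,x=.010):
    go(th,x,-.215,.203-d,rate=.05)
    s=env.sense();f=s['wrist_force']-f0
    if np.linalg.norm(f[:2])>4:f=force(2)-f0
    return f
ok=False
for d in np.arange(.005,.0241,.002):
    go(.228,.0145,-.215,.203-d,rate=.05)
    caught=False
    for th in(.225,.234,.240,.246,.252,.258,.264):
        f=push(th,d)
        if np.linalg.norm(f[:2])>5.5: caught=True;break
    print('d%.3f'%d,'th%.3f'%th,np.round(f,1),'caught' if caught else 'FREE','t%.1f'%env.sense()['t'],flush=True)
    if not caught: ok=True;break
    go(.222,.0145,-.215,.203-d,rate=.05)
if ok:
    d+=.001
    for th in np.arange(.27,.481,.015):
        f=push(th,d)
        if th>.46 or np.linalg.norm(f[:2])>4: print('th%.3f'%th,np.round(f,1),round(env.sense()['ee_pos'][2],4))
        if np.linalg.norm(f[:2])>7: break
st('end',f0)
E
```

```text
d0.005 th0.264 [-0.6 -0.9  2.9] FREE t20.9
th0.465 [-1.   1.4  2.5] 0.197
th0.480 [-0.3  0.8  2.7] 0.1969
end t24.67 [ 0.5586 -0.0552  0.1969] F [-0.3  0.8  2.7]
```

Free at the first depth, about 5–6 mm down. Now I'll lift out, check, and swing the door wide from nearer the hinge.

```bash
python3 - <<'E'
from h import *
go(.47,.016,-.215,.197,rate=.05);go(.47,.016,-.215,.31);p,P=wcloud();print('angle',door_angle(P,.2,.7))
for th in(.5,.8,1.1,1.25):print([solver.inverse_kinematics(*pose(th,.012,-.13,.17)) is not None])
st('up');cv2.imwrite("pics/e.png",p[:,:,::-1])
E
```

```text
angle (np.int64(3531), np.float64(0.46400000000000025))
[True]
[True]
[True]
[True]
up t25.93 [ 0.5659 -0.0581  0.3088] F [-0.2  0.8  1.1]
```

View pics/e.png

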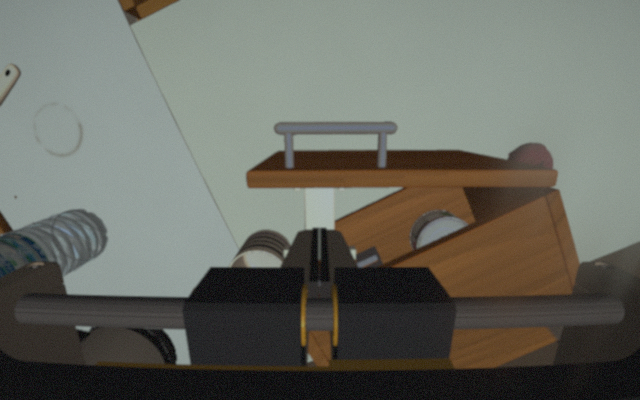

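The door stands at 0.464 rad, past the catch at (370,258), with the white arm at (320,210) and everything else in place. Now I'll push it wide.

```bash
python3 - <<'E'
from h import *
go(.464,.020,-.125,.31);f0=force(2)
go(.464,.020,-.125,.17,rate=.1);s=st('in',f0)
if np.linalg.norm(s['wrist_force']-f0)>6: raise SystemExit
for th in np.arange(.47,1.25,.06):
    go(th,.010,-.125,.17,rate=.06);f=env.sense()['wrist_force']-f0
    if np.linalg.norm(f)>10: print('load',th,f);break
st('th%.2f'%th,f0);env.pause(.2)
go(th,.025,-.125,.17,rate=.05);go(th,.025,-.125,.33);p,P=wcloud();print('angle',door_angle(P,.5,1.6));st('up')
cv2.imwrite("pics/f.png",p[:,:,::-1])
E
```

```text
in t28.32 [0.6052 0.0234 0.1706] F [ 1.   0.1 -0.5]
th1.25 t32.23 [0.5216 0.0886 0.1699] F [-0.6  0.4  0.9]
angle (np.int64(1958), np.float64(1.2880000000000007))
up t34.14 [0.527  0.0747 0.3292] F [-0.6 -0.1 -0.1]
```

View pics/f.png

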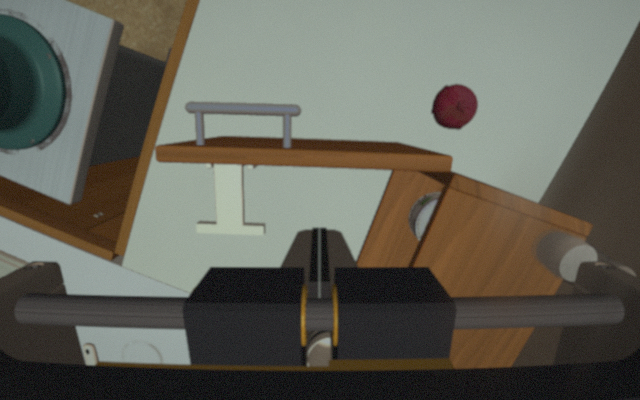

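The door is wide open at about 1.28 rad. The hook is free and up (T-shape at (230,200)), the onion, tin and salt shaker are in place, and the gripper is clear above.

```bash
python3 - <<'E'
from h import *
env.pause(.5);st('fin');print(workorder.finish_job())
E
```

```text
fin t34.64 [0.5275 0.0746 0.33  ] F [-0.8  0.2 -0.3]
the job is handed in; nothing more can be done
None
```

The job is handed in at 34.6 s of the 67 s allowed: the door stands open at about 1.28 rad (73°), the hook has sprung back up, the gripper is clear, and the things seen in the last picture (salt shaker, onion, tin) look unmoved; no verdict was returned.

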